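# Hang the tote on the desk hanger and snap its retaining cap on

## Robot

A 6-joint arm with a two-finger parallel gripper is mounted at the origin on the work surface. World frame = base frame: x ahead of the robot, y to its left, z up, the work surface at z = 0. Lengths are in m, angles in rad, forces in N, time in s.
With the tool pointing down it reaches from about 0.3 to 1 m from the base axis. Payload 5.1 kg.
Tool frame: the origin (TCP) lies at the very end of the fingers, on their centre line; the grasp point (between the pads) lies grip_depth behind it (grip_depth is the distance from the TCP to the grasp point, in m); z points along the fingers, y is the line along which they close (so a half turn about z gives the same grasp; the last joint's range is limited). The gripper opens to 95 mm and grips with 3 to 60 N. Pads are 20 mm wide; open, the fingers measure 119 mm over their backs; the gripper's body (75 mm by 180 mm) begins 59 mm behind the grasp point.
Start: joints at [1.048, 0.124, 1.65, -0, 1.367, -0.083], TCP at [0.277, 0.588, 0.215] pointing down, gripper open.
Joint ranges: [-2.61, 2.61], [-1.02, 2.33], [0.03, 2.71], [-1.35, 4.49], [0.32, 2.68], [-2.91, 2.91]. Speed limits (rad/s): [2.57, 2.57, 3.14, 3.14, 3.14, 3.14].

## Interface

Orientations are given as a unit quaternion [x, y, z, w].
In Python, from cell import * gives the robot as it stands. The module is installed in compiled form; this text tells all that it offers.
- The arm moves only by the shell command python3 -m creep 'ROWS' [OPENING] [FORCE]. ROWS is JSON, a list that holds one entry, the list of rows, each a list of 6 numbers: the shift along the tool's x, y, z scaled (see below), then the turn, a rotation vector about the tool's x, y, z scaled (see below). In form: [[[dx, dy, dz, wx, wy, wz], ...]]. A call has 1 to 12 rows; each row shifts and turns the commanded pose from where the row before left it, along the tool's axes as they then stand; what a row does not reach is not made up. The controller multiplies each number of a shift by 0.05 m and each number of a turn by 0.15 rad. A row lasts 1/10 s, in which the tool goes at most 50 mm and 8.59 degrees, less where a joint would pass 70% of its speed; a pose out of reach is approached as far as the arm can. A call with a number of a shift or a turn outside -1 to 1 is refused whole. A call with a gripper value outside its range is refused whole. OPENING is the closure, from -1 (fully open) to 1 (shut), set as the call begins (- or left out, the last holds). The fingers move at their own pace and stop on an object; FORCE is the grip in N (left out, the last holds). Time passes only in rows, so rows that do not move let the fingers close. It gives the time, the measured TCP pose, the force, the opening and the grip force at its end, in the units of the state.
- read_state(): the state, without advancing time (a new reading comes with each control period).
- camera(name): name is "scene" or "top" or "wrist"; returns a dict with "pixels" (384x512x3 uint8, red, green, blue), "intrinsics" (3x3 intrinsics, pixels), "R" (3x3) and "t" (3): a world point X has camera coordinates R X + t. Camera axes: x right, y down, z forward; pixel columns grow to the right and rows downward; lengths in m; the calibration is good to about 2 mm. A picture is of the moment at which its call begins. There is no depth.
- close_job(): hands the job in; it is judged then, once.
The state is a dict: "clock": time; "q": joint angles; "dq": joint speeds; "effort": joint torques, N m; "position": TCP position; "orientation": TCP orientation; "ft_force": force on the tool from outside, world axes, zero at the start; "torque": the same for the moment, N m; "finger_gap": finger opening in m; "grip_force": force on a finger pad.
Only numpy, scipy, OpenCV 4.12 (cv2) and the standard library are available. Lean on these libraries where they do the work, as an engineer would, in place of code of your own. Each camera call takes 0.05 s, during which the arm holds its last target. There are 200 camera calls.

## Task

Hang the small tote by its handle on the desk hanger, so that the bar lies across the arm between the upright stud and the back stop, and let go of it. Then press the top-hat snap cap knob-up onto the stud until it clicks, and keep pressing after the click so that it sits fully home on the collar; finish while still holding the cap down with a firm push, the tote hanging free. Leave the other things on the desk where they are.

Things in the scene. Friction and masses are not known exactly. Their poses are not given: they have to be found in the camera images.
- hanger: Fixed dark steel hanger stand. Origin on the table below the axis of its upright stud; x runs from the stud back along the arm to the post, z up. Foot plate 100 mm wide, 8 mm thick, x=-30 to 180 mm. Post 20 x 30 mm at x=125 to 145 mm, z to 183 mm. Level arm 14 mm wide, 12 mm thick, top at z=185 mm, from the post to x=-8 mm. On its free end stand a 16 mm neck, the collar and the stud.
- collar: Steel collar at the foot of the stud, fixed to the hanger: 30 mm across, 6 mm thick, origin at the centre of its underside, 197 mm above the table. The cap's flange comes down to rest on its top face.
- seat (a point): Centre of the collar's top face, 203 mm above the table, axes as the hanger's; the snapped cap's origin lies here. The coned stud, 13 mm across, rises 19 mm above it, its top 7 mm tapering to 5 mm.
- stud: The fixed steel stud, origin as point seat. It is greased. Four sloping spring prongs stick out 4 mm from its sides, widest 8 mm above the origin. A cap set on it stops on the prongs about 12 mm above home; pushing it past them takes about 5 to 12 N over 5 mm, then the push drops and it slides the last 8 mm to the collar, where the prongs lock it.
- cradle (a point): Point on the arm's top (z=185 mm) midway in the 25 mm gap between the collar's edge and the back stop, 27.5 mm from the stud's axis, axes as the hanger's. The back stop is 8 mm thick (x=40 to 48 mm of the hanger), 14 mm wide, its top at z=205 mm. The hung tote's bar lies across the arm here, its axis 6 mm above this point.
- tote: Loose grey plastic tote, about 0.25 kg, 90 mm (x) by 125 mm (y), 55 mm high, two small adapters in it. Origin at the centre of its underside, z up. Rigid arched handle: uprights 12 x 6 mm at y=+-57.5 mm and a round bar 12 mm thick along y, axis 156 mm above the origin. The opening under the bar, 109 mm wide and 95 mm high, takes the hanger's arm and stud. It may hang either way round.
- bar (a point): Middle of the handle's bar, on its axis, 156 mm above the tote's origin. Gripped 32 mm to one side of here, the fingers clear the hanger's arm.
- cap: Loose grey plastic snap cap, 60 g, like a top hat: a flange 64 mm across and 4 mm thick, and on it a knob 30 mm across, up to 30 mm above the origin. Origin at the centre of its underside, z up through the knob; it lies on the table knob up. Underneath is a 16 mm bore, 4 mm deep, opening into a 23 mm hollow up to 22 mm above the origin.
- stapler: Bystander, loose: black desk stapler, 130 x 34 x 42 mm. Origin at the centre of its underside. Leave alone.
- mug: Bystander, loose: white ceramic mug, 82 mm wide, 92 mm high. Origin at the centre of its underside. Leave alone.
- pen_cup: Bystander, loose: dark metal cup of pens, 76 mm wide, 146 mm high. Origin at the centre of its underside. Leave alone.
- tape: Bystander, loose: black tape dispenser, 130 x 50 x 73 mm. Origin at the centre of its underside. Leave alone.
- carton: Bystander, loose: small cardboard carton, 80 x 100 x 60 mm. Origin at the centre of its underside. Leave alone.
Not all that is in view belongs to the job. Leave any red look-alike of the cap alone.

How it is judged:
On the way, in this order (a step that is already met when the one before it is completed fails the run):
1. the tote hangs by its bar in the gap of the hanger's arm, clear of the table and let go (x of bar in the frame of cradle between -0.018 and 0.01 m and y of bar in the frame of cradle between -0.03 and 0.03 m and z of bar in the frame of cradle between 0 and 0.012 m and height (world z) of tote above 0.02 m and angle between tote's own z axis and vertical below 0.35 rad and contact force between tote and hanger above 0.5 N and contact force between tote and the arm below 0.1 N and contact force between tote and the fingers below 0.1 N), for 0.3 s.
2. the cap has snapped over the stud and is home on the collar (all of step 1 and z of cap in the frame of seat between -0.003 and 0.003 m and horizontal distance between cap and seat below 0.004 m and angle between the z axis of cap and the z axis of seat, either way round below 0.08 rad), for 0.2 s.
At the end, for the whole second after the job is handed in: Tote hung still by its bar on the arm between stud and back stop, base over 20 mm up, tilted under 20 degrees, untouched by the robot. Cap home on the collar within 3 mm in height, 4 mm sideways, 4.5 degrees; fingers on it and pressing it on the collar with over 4 N (all of step 2 and contact force between cap and collar above 4 N and contact force between cap and the fingers above 2 N and linear speed of tote below 0.05 m/s and linear speed of cap below 0.02 m/s); the arm keeps its last pose, push and grip.
It fails at once if a bystander is moved more than 40 mm (distance of any of stapler, mug, pen_cup, tape, carton from where it was at the start of the episode above 0.04 m).
It also fails if it takes over 69 s, if anything falls off the work surface, if the arm or the gripper's body presses on something with over 40 N, if the wrist force passes 120 N, or if a joint passes its speed limit or range.

## Working session

There is one attempt and no reset: what is moved stays moved. The work goes in short steps, Python scripts to look and compute and a shell command to move; the robot and the scene stay as the last step left them, time stands still between calls to the robot, and variables do not carry over. Pictures are saved under pics/ and viewed, at most 10 in all, crops included, and the job is handed in when it is done.

```bash
mkdir -p pics; python3 - <<'E'
from cell import *
import cv2,numpy as np,pickle
d={}
for n in ["scene","top"]:
    c=camera(n); d[n]=c; cv2.imwrite(f"pics/{n}0.png",cv2.cvtColor(c["pixels"],cv2.COLOR_RGB2BGR))
pickle.dump(d,open("c0.pkl","wb"))
s=read_state(); print(s)
a=[cv2.imread(f"pics/{n}0.png") for n in("top","scene")]
for n,i in zip(("top","scene"),a): cv2.imwrite(f"pics/{n}0b.png",cv2.resize(i,(800,600),interpolation=cv2.INTER_CUBIC))
for n in d: print(n,d[n]["intrinsics"].tolist(),d[n]["R"].round(3).tolist(),d[n]["t"])
E
```

```text
{'clock': 0.1, 'q': array([ 1.04839873e+00,  1.24456230e-01,  1.65153423e+00,  6.02379638e-06,
        1.36748388e+00, -8.25800004e-02]), 'dq': array([ 0.00206775, -0.00096276, -0.00202465,  0.00060352,  0.00106309,
       -0.00144746]), 'effort': array([-2.53071266e-04, -4.18885982e+01, -3.61096036e+01,  7.76121486e-02,
        4.62108920e-02, -5.04817410e-05]), 'position': array([0.27647776, 0.58763173, 0.21350128]), 'orientation': array([ 2.18141116e-01,  9.75916783e-01, -8.97249084e-04, -2.83089869e-04]), 'ft_force': array([-0.31312654,  0.09925011, -0.34648223]), 'torque': array([-0.04650154,  0.02099431,  0.02060479]), 'grip_force': 0.0, 'finger_gap': 0.09511753227835047}
scene [[375.19996855127164, 0.0, 252.00486730330493], [0.0, 375.19996855127164, 189.48989819889303], [0.0, 0.0, 1.0]] [[0.312, 0.95, 0.002], [0.78, -0.254, -0.572], [-0.543, 0.18, -0.82]] [-0.19448559 -0.37244115  1.43831595]
top [[356.8634779837897, 0.0, 251.57912043745426], [0.0, 356.8634779837897, 192.9151168717576], [0.0, 0.0, 1.0]] [[0.027, -1.0, 0.0], [-0.991, -0.026, -0.134], [0.134, 0.003, -0.991]] [-0.00261589  0.59484636  1.14585194]
```

View pics/top0b.png

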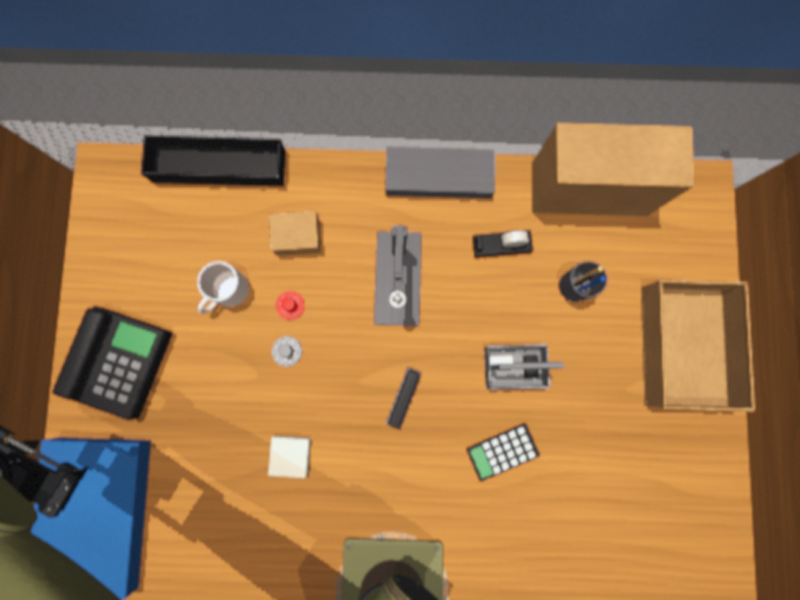

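View pics/scene0b.png

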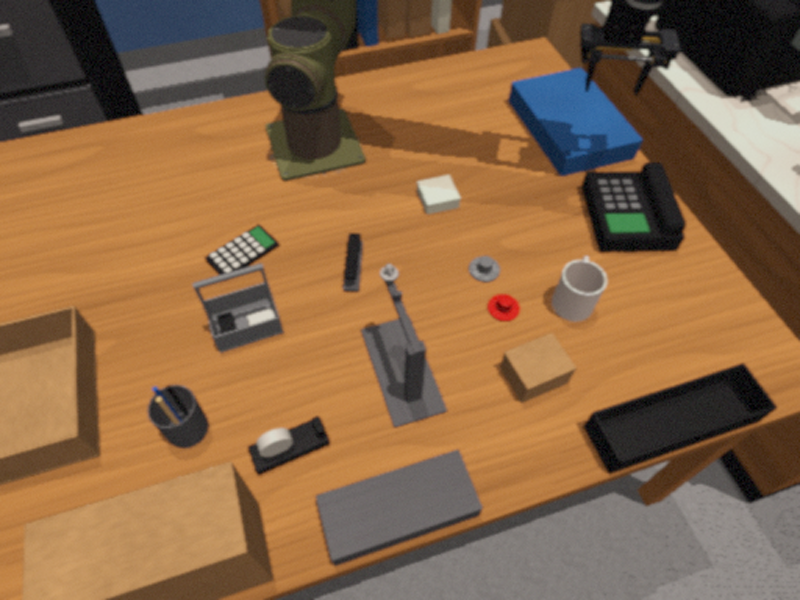

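The top view shows the grey cap at (287,352), the red look-alike at (290,305), the stud at (398,298) and the tote at (517,366). The cap is the grey top hat, which fits the description; the red one is to be left alone. I'll confirm this in enlarged crops.

```bash
python3 - <<'E'
import cv2
t=cv2.imread("pics/top0.png")[135:265,165:375]; s=cv2.imread("pics/scene0.png")[140:275,120:345]
cv2.imwrite("pics/tc.png",cv2.resize(t,None,fx=3.8,fy=3.8,interpolation=cv2.INTER_CUBIC))
cv2.imwrite("pics/sc.png",cv2.resize(s,None,fx=3.5,fy=3.5,interpolation=cv2.INTER_CUBIC))
E
```

```text
(no output)
```

View pics/tc.png

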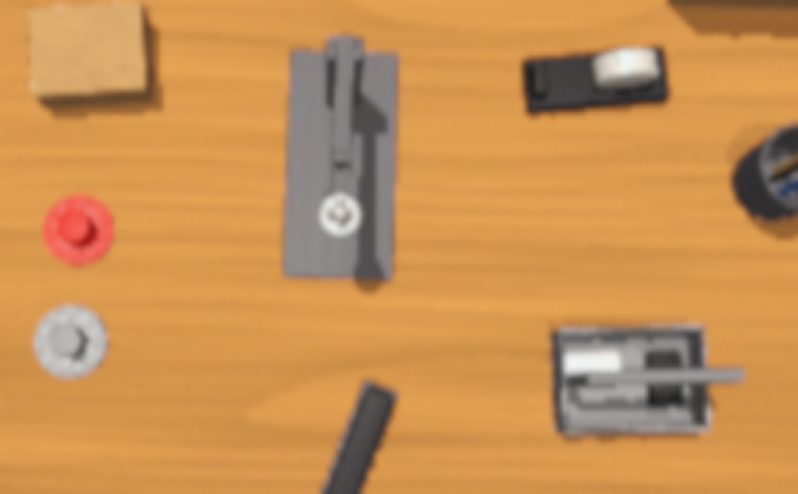

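View pics/sc.png

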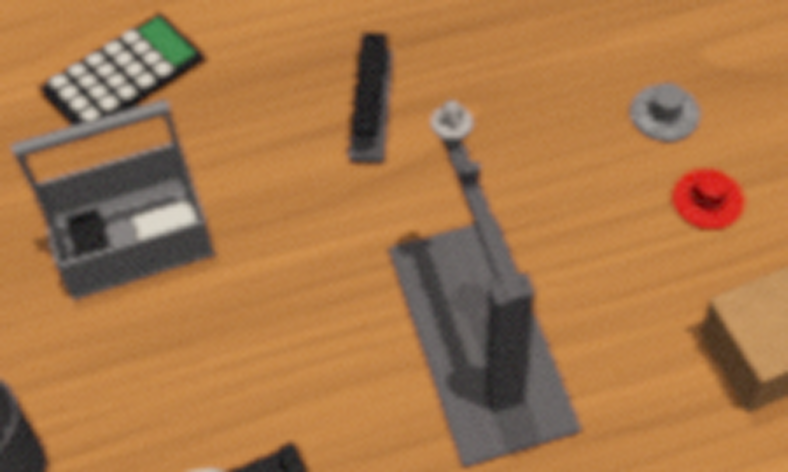

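The crops show the grey cap at top-crop (70,342), the red decoy at (78,230), the collar at (340,215) and the tote bar running from (585,378) to (743,374). The grey cap is the one to use.

```bash
cat > fit.py <<'E'
import numpy as np,pickle
from scipy.optimize import least_squares
d=pickle.load(open("c0.pkl","rb"))
def proj(c,X):
    p=(c["R"]@np.asarray(X).T).T+c["t"]; p=p/p[:,2:]; return (p@c["intrinsics"].T)[:,:2]
T=lambda u,v:(165-.37+u/3.8,135-.37+v/3.8)
S=lambda u,v:(120-.36+u/3.5,140-.36+v/3.5)
def fit(top,sc,x0,yaw=True):
    def pose(p,B):
        a=p[2]; B=np.array(B,float)/1000
        return np.c_[p[0]+np.cos(a)*B[:,0]-np.sin(a)*B[:,1],p[1]+np.sin(a)*B[:,0]+np.cos(a)*B[:,1],B[:,2]]
    def r(p):
        o=[]
        for n,L,f in(("top",top,T),("scene",sc,S)):
            o.append(proj(d[n],pose(p,[l[0] for l in L]))-np.array([f(*l[1]) for l in L]))
        o=np.concatenate(o).ravel()
        return o if yaw else np.r_[o,p[2]]
    s=least_squares(r,x0,loss="soft_l1"); print(s.x.round(4)); print(r(s.x)[:2*(len(top)+len(sc))].reshape(-1,2).round(1).tolist())
fit([((180,50,8),(292,50)),((180,-50,8),(398,54)),((-30,50,8),(283,274)),((-30,-50,8),(391,279)),((0,0,203),(340,215))],
 [((-30,-50,8),(390,250)),((180,-50,8),(465,465)),((180,50,8),(580,430)),((0,0,203),(452,121))],[.6,0,0])
fit([((0,-60.5,156),(743,374)),((-45,-62.5,55),(712,430)),((45,-62.5,55),(706,326))],
 [((0,-60.5,156),(15,148)),((0,60.5,156),(168,106)),((45,-62.5,0),(75,297)),((45,62.5,0),(213,256))],[.45,-.2,0])
fit([((0,0,3),(70,342)),((0,0,30),(68,340))],[((0,0,3),(665,112)),((0,0,30),(667,95))],[.5,.2,0],False)
E
python3 fit.py
```

```text
[ 0.578   0.0061 -0.0068]
[[-0.6, -0.6], [0.3, -0.7], [-0.6, 0.6], [0.5, 0.3], [-0.2, -0.1], [-0.8, -1.2], [-0.9, 0.5], [0.9, 0.0], [0.1, -0.1]]
[ 0.4639 -0.2494  0.0453]
[[-0.2, 0.5], [-0.1, 0.5], [-0.1, -0.2], [-0.5, 0.5], [0.3, -0.1], [-0.9, 0.8], [1.0, -0.3]]
[0.4853 0.241  0.    ]
[[0.4, -0.0], [-0.6, 0.1], [-0.3, 0.3], [0.2, -0.1]]
```

```bash
cat > go.py <<'E'
# go.py x y z [heading of tool y]: remaining move in tool axes and row units
import sys,numpy as np
from cell import *
from scipy.spatial.transform import Rotation as Ro
a=list(map(float,sys.argv[1:]))
s=read_state(); R=Ro.from_quat(s["orientation"]); M=R.as_matrix()
h=np.arctan2(M[1,1],M[0,1])
print("t",round(s["clock"],2),"pos",s["position"].round(4),"head",round(h,4),"zaxis",M[:,2].round(4),"F",s["ft_force"].round(2),"gap",round(s["finger_gap"],4),"grip",round(s["grip_force"],1))
if a:
    u=M.T@(np.array(a[:3])-s["position"])/.05
    print("units",u.round(3),"rows>=",round(np.linalg.norm(u),1))
    if len(a)>3: print("turn z",round(-(a[3]-h)/.15,3))
    e=M.T@np.array([0,0,-1]); w=np.cross([0,0,1],e)/.15; print("level",w.round(3))
E
python3 -c "
import cell;print(cell.grip_depth)"
python3 -m creep '[[[0,0,-0.1,0,0,0.905],[0,0,-0.1,0,0,0.905],[0,0,-0.1,0,0,0.905],[0,0,-0.1,0,0,0.905],[0,0,-0.1,0,0,0.905],[0,0,-0.1,0,0,0.905],[0,0,-0.1,0,0,0.905],[0,0,-0.1,0,0,0.905],[0,0,0,0,0,0],[0,0,0,0,0,0]]]' -1
python3 go.py 0.4625 -0.217 0.25 0.045
```

```text
0.0188
clock: 1.1
position: [0.2767, 0.588, 0.2541]
orientation: [0.69, 0.724, -0.0, 0.0]
ft_force: [0.7, -0.1, 0.7]
finger_gap: 0.0949
grip_force: 0.0
t 1.1 pos [0.2767 0.588  0.2541] head 0.0478 zaxis [-3.e-04 -6.e-04 -1.e+00] F [ 0.69 -0.05  0.72] gap 0.0949 grip 0.0
units [-16.258   2.943   0.091] rows>= 16.5
turn z 0.019
level [-0.002  0.004  0.   ]
```

```bash

python3 -m creep '[[[-0.8,0.145,0,0,0,0],[-0.8,0.145,0,0,0,0],[-0.8,0.145,0,0,0,0],[-0.8,0.145,0,0,0,0],[-0.8,0.145,0,0,0,0],[-0.8,0.145,0,0,0,0],[-0.8,0.145,0,0,0,0],[-0.8,0.145,0,0,0,0],[-0.8,0.145,0,0,0,0],[-0.8,0.145,0,0,0,0],[-0.8,0.145,0,0,0,0],[-0.8,0.145,0,0,0,0]]]' >/dev/null
python3 -m creep '[[[-0.8,0.145,0,0,0,0],[-0.8,0.145,0,0,0,0],[-0.8,0.145,0,0,0,0],[-0.8,0.145,0,0,0,0],[-0.8,0.145,0,0,0,0],[-0.8,0.145,0,0,0,0],[-0.8,0.145,0,0,0,0],[-0.8,0.145,0,0,0,0],[0,0,0,0,0,0],[0,0,0,0,0,0]]]' >/dev/null
python3 go.py 0.4625 -0.217 0.137 0.045
```

```text
t 3.3 pos [ 0.4572 -0.2048  0.2538] head 0.0448 zaxis [-0.0015  0.0013 -1.    ] F [-0.02 -0.42  0.14] gap 0.0951 grip 0.0
units [-0.251  0.098  2.336] rows>= 2.4
turn z -0.001
level [-0.01  -0.009  0.   ]
```

```bash

python3 -m creep '[[[-0.125,0.05,0,0,0,0],[-0.125,0.05,0,0,0,0],[0,0,0.4,0,0,0],[0,0,0.4,0,0,0],[0,0,0,0,0,0]]]' >/dev/null
python3 go.py 0.4625 -0.217 0.137 0.045
python3 - <<'E'
from cell import *
import cv2
c=camera("wrist"); cv2.imwrite("pics/w1.png",cv2.cvtColor(c["pixels"],cv2.COLOR_RGB2BGR))
E
```

```text
t 3.8 pos [ 0.4618 -0.2154  0.2116] head 0.0465 zaxis [-0.0047  0.0028 -1.    ] F [-0.89 -0.29 -1.23] gap 0.0949 grip 0.0
units [-0.038  0.02   1.492] rows>= 1.5
turn z 0.01
level [-0.03 -0.02  0.  ]
```

View pics/w1.png

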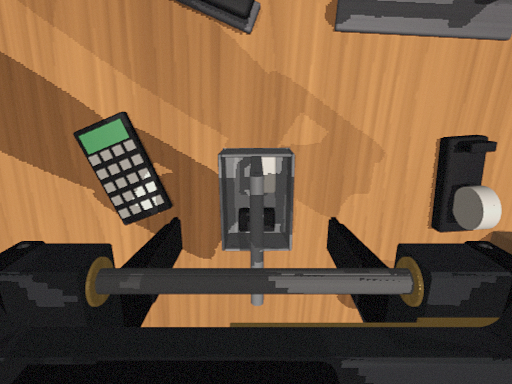

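The bar runs vertically at column 257, from row about 170 to 305, and is centred between the fingers. I'll check the along-bar position by projection.

```bash
python3 - <<'E'
from cell import *
import numpy as np
c=camera("wrist"); s=read_state()
a=.0453;o=np.array([.4639,-.2494])
for y in(-.0605,0,.032,.0605):
    X=np.r_[o+y*np.array([-np.sin(a),np.cos(a)]),.156]; p=c["R"]@X+c["t"]; p=c["intrinsics"]@p; print(y,(p/p[2])[:2].round(0))
X=s["position"]; p=c["intrinsics"]@(c["R"]@X+c["t"]); print((p/p[2])[:2], (-c["R"].T@c["t"]).round(3),c["R"][2].round(2))
E
```

```text
-0.0605 [253. 300.]
0 [253. 242.]
0.032 [253. 207.]
0.0605 [253. 174.]
[254.01857059 235.8940193 ] [ 0.46  -0.137  0.383] [ 0.01 -0.28 -0.96]
```

```bash

python3 -m creep '[[[-0.02,0.03,0.3,0,0,0],[-0.02,0.03,0.3,-0.03,-0.02,0],[0,0,0.3,0,0,0],[0,0,0.3,0,0,0],[0,0,0.29,0,0,0],[0,0,0,0,0,0],[0,0,0,0,0,0]]]' >/dev/null
python3 go.py 0.4645 -0.217 0.137 0.045
python3 -m creep '[[[0,0,0,0,0,0],[0,0,0,0,0,0],[0,0,0,0,0,0],[0,0,0,0,0,0],[0,0,0,0,0,0],[0,0,0,0,0,0],[0,0,0,0,0,0],[0,0,0,0,0,0],[0,0,0,0,0,0],[0,0,0,0,0,0]]]' 1 50
python3 go.py 0.4645 -0.217 0.137 0.045
```

```text
t 4.6 pos [ 0.4663 -0.2187  0.1398] head 0.045 zaxis [ 0.004  -0.0024 -1.    ] F [0.27 0.32 0.33] gap 0.095 grip 0.0
units [ 0.036 -0.035  0.055] rows>= 0.1
turn z 0.0
level [ 0.026  0.017 -0.   ]
clock: 5.6
position: [0.4664, -0.2188, 0.1401]
orientation: [0.691, 0.723, 0.001, 0.003]
ft_force: [0.3, 0.7, -0.9]
finger_gap: 0.0203
grip_force: 0.0
t 5.6 pos [ 0.4664 -0.2188  0.1401] head 0.045 zaxis [ 0.0046 -0.0028 -1.    ] F [ 0.28  0.67 -0.87] gap 0.0203 grip 0.0
units [ 0.038 -0.037  0.062] rows>= 0.1
turn z -0.0
level [ 0.03  0.02 -0.  ]
```

```bash

python3 -m creep '[[[0,0,0.05,0.03,0.02,0],[0,0,0,0,0,0],[0,0,0,0,0,0],[0,0,0,0,0,0],[0,0,0,0,0,0],[0,0,0,0,0,0],[0,0,0,0,0,0]]]' 1 50
python3 -m creep '[[[0,0,-0.1,0,0,0],[0,0,-0.1,0,0,0],[0,0,-0.2,0,0,0],[0,0,-0.3,0,0,0],[0,0,-0.3,0,0,0],[0,0,-0.3,0,0,0],[0,0,-0.3,0,0,0],[0,0,-0.3,0,0,0],[0,0,-0.2,0,0,0],[0,0,0,0,0,0],[0,0,0,0,0,0]]]'
python3 go.py 0.47 0.038 0.24 -0.007
```

```text
clock: 6.3
position: [0.4665, -0.2188, 0.1377]
orientation: [0.691, 0.723, -0.0, 0.0]
ft_force: [-0.9, 0.4, 1.4]
finger_gap: 0.0107
grip_force: 50.0
clock: 7.4
position: [0.4664, -0.2188, 0.2425]
orientation: [0.691, 0.723, -0.0, -0.0]
ft_force: [-0.3, 0.5, -3.3]
finger_gap: 0.0108
grip_force: 50.0
t 7.4 pos [ 0.4664 -0.2188  0.2425] head 0.0449 zaxis [-2.e-04  2.e-04 -1.e+00] F [-0.35  0.51 -3.29] gap 0.0108 grip 50.0
units [5.127 0.303 0.051] rows>= 5.1
turn z 0.346
level [-0.001 -0.001  0.   ]
```

```bash

python3 -m creep '[[[0.1,0,0,0,0,0.05],[0.2,0,0,0,0,0.05],[0.3,0,0,0,0,0.05],[0.4,0,0.05,0,0,0.05],[0.5,0,0.05,0,0,0.05],[0.5,0,0.05,0,0,0.05],[0.5,0,0.05,0,0,0.05],[0.5,0,0.05,0,0,0],[0.5,0,0.05,0,0,0],[0.4,0,0.05,0,0,0],[0.4,0,0,0,0,0],[0.3,0,0,0,0,0]]]' >/dev/null
python3 -m creep '[[[0.25,0,0,0,0,0],[0.15,0,0,0,0,0],[0.1,0,0,0,0,0],[0,0,0,0,0,0],[0,0,0,0,0,0],[0,0,0,0,0,0]]]' >/dev/null
python3 go.py 0.47 0.037 0.225 -0.007
python3 - <<'E'
from cell import *
import cv2,numpy as np
a=camera("scene")["pixels"][100:292,150:350]; b=camera("wrist")["pixels"][:,56:456]
a=cv2.resize(a,(400,384),interpolation=cv2.INTER_CUBIC)
cv2.imwrite("pics/s2.png",np.hstack([a,b])[:,:,::-1])
E
```

```text
t 9.2 pos [0.4654 0.0357 0.2252] head -0.0083 zaxis [-0.e+00 -2.e-04 -1.e+00] F [-0.43  0.5  -2.49] gap 0.0105 grip 50.0
units [0.027 0.091 0.003] rows>= 0.1
turn z -0.009
level [-0.     0.001  0.   ]
```

View pics/s2.png

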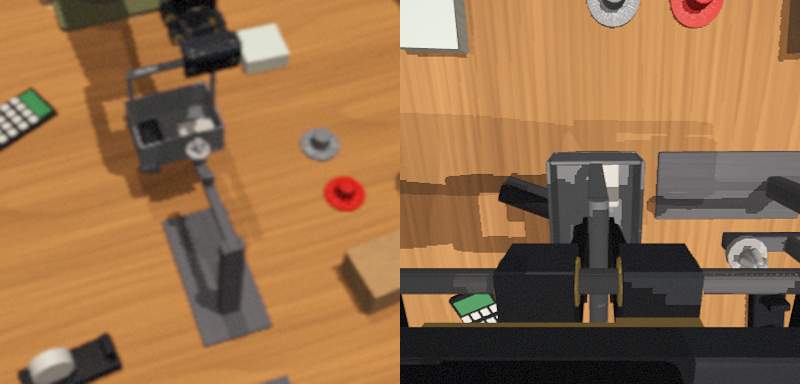

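The tote hangs level between the fingers in front of the stud (collar at (197,148) in the left view). I'll slide it along +x over the stud.

```bash

python3 -m creep '[[[0.01,0.1,0,0,0,0],[0.01,0.2,0,0,0,0],[0,0.3,0,0,0,0],[0,0.3,0,0,0,0],[0,0.3,0,0,0,0],[0,0.3,0,0,0,0],[0,0.3,0,0,0,0],[0,0.3,0,0,0,0],[0,0.3,0,0,0,0],[0,0.2,0,0,0,0],[0,0.1,0,0,0,0],[0,0.05,0,0,0,0]]]' >/dev/null
python3 -m creep '[[[0,0,0,0,0,0],[0,0,0,0,0,0],[0,0,0,0,0,0],[0,0,0,0,0,0]]]' >/dev/null
python3 go.py 0.604 0.037 0.225 -0.007
python3 - <<'E'
from cell import *
import cv2,numpy as np
a=camera("scene")["pixels"][130:274,170:320]; b=camera("wrist")["pixels"][:,56:456]
a=cv2.resize(a,(400,384),interpolation=cv2.INTER_CUBIC)
cv2.imwrite("pics/s3.png",np.hstack([a,b])[:,:,::-1])
E
```

```text
t 10.9 pos [0.6026 0.0362 0.2253] head -0.0074 zaxis [ 2.e-04 -0.e+00 -1.e+00] F [ 0.5   0.09 -4.18] gap 0.0111 grip 50.0
units [0.017 0.028 0.007] rows>= 0.0
turn z -0.003
level [ 0.001  0.    -0.   ]
```

View pics/s3.png

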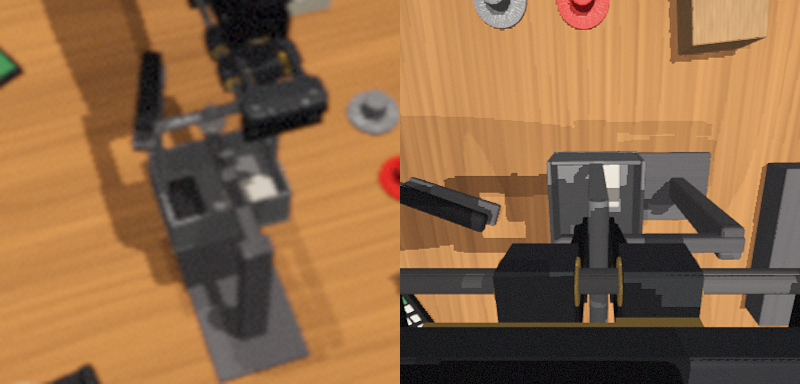

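The arm is threaded through the handle, with the bar over the gap. Next I'll lower it.

```bash

python3 -m creep '[[[0,0.02,0.15,0,0,0],[0,0,0.15,0,0,0],[0,0,0.15,0,0,0],[0,0,0.15,0,0,0],[0,0,0.15,0,0,0],[0,0,0.15,0,0,0],[0,0,0.08,0,0,0],[0,0,0,0,0,0],[0,0,0,0,0,0],[0,0,0,0,0,0]]]' >/dev/null
python3 go.py 0.604 0.037 0.172
python3 -m creep '[[[0,0,0.05,0,0,0],[0,0,0.03,0,0,0],[0,0,0,0,0,0],[0,0,0,0,0,0]]]' >/dev/null
python3 go.py 0.604 0.037 0.172
```

```text
t 12.0 pos [0.6043 0.0361 0.1768] head -0.0075 zaxis [ 1.1e-03 -1.0e-04 -1.0e+00] F [ 0.35  0.4  -2.33] gap 0.0107 grip 50.0
units [ 0.017 -0.006  0.096] rows>= 0.1
level [ 0.008  0.    -0.   ]
t 12.4 pos [0.604  0.0361 0.1723] head -0.0075 zaxis [ 3.e-04 -1.e-04 -1.e+00] F [-0.24  0.22 -1.98] gap 0.0107 grip 50.0
units [0.018 0.    0.006] rows>= 0.0
level [ 0.002  0.    -0.   ]
```

```bash

python3 -m creep '[[[0,0,0.02,0,0,0],[0,0,0.02,0,0,0],[0,0,0,0,0,0],[0,0,0,0,0,0]]]' >/dev/null
python3 go.py 0.604 0.037 0.172
python3 -m creep '[[[0,0,0,0,0,0],[0,0,0,0,0,0],[0,0,0,0,0,0],[0,0,0,0,0,0],[0,0,0,0,0,0]]]' 0.3 >/dev/null
python3 go.py 0.604 0.037 0.172
```

```text
t 12.8 pos [0.6042 0.0362 0.1714] head -0.0075 zaxis [ 0.0012  0.     -1.    ] F [-3.5   1.7   4.92] gap 0.011 grip 50.0
units [ 0.016 -0.005 -0.012] rows>= 0.0
level [ 0.008 -0.     0.   ]
t 13.3 pos [0.6038 0.0361 0.1698] head -0.0075 zaxis [-3.e-04 -1.e-04 -1.e+00] F [-0.5   0.51  1.09] gap 0.0328 grip 0.0
units [ 0.018  0.003 -0.044] rows>= 0.0
level [-0.002  0.     0.   ]
```

```bash

python3 -m creep '[[[0,0,-0.1,0,0,0],[0,0,-0.2,0,0,0],[0,0,-0.3,0,0,0],[0,0,-0.4,0,0,0],[0,0,-0.5,0,0,0],[0,0,-0.5,0,0,0],[0,0,-0.3,0,0,0],[0,0,0,0,0,0],[0,0,0,0,0,0]]]' >/dev/null
python3 go.py 0.485 0.241 0.12 1.57
python3 - <<'E'
from cell import *
import cv2,numpy as np
a=camera("scene")["pixels"][130:274,170:320]; b=camera("wrist")["pixels"][:,56:456]
a=cv2.resize(a,(400,384),interpolation=cv2.INTER_CUBIC)
cv2.imwrite("pics/s4.png",np.hstack([a,b])[:,:,::-1])
E
```

```text
t 14.2 pos [0.6038 0.0361 0.2851] head -0.0075 zaxis [ 2.e-04 -0.e+00 -1.e+00] F [ 0.08 -0.88 -0.41] gap 0.0332 grip 0.0
units [ 4.08  -2.408  3.302] rows>= 5.8
turn z -10.517
level [ 0.001  0.    -0.   ]
```

View pics/s4.png

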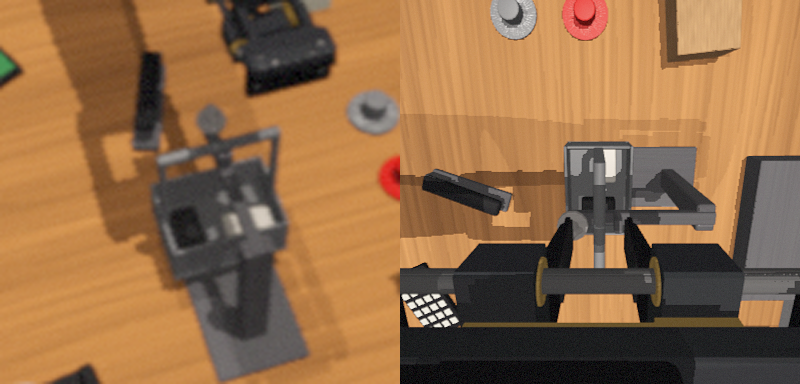

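The tote hangs freely on the arm. Mug and red decoy sit next to the cap, so I'll use heading −45°.

```bash

python3 -m creep '[[[0,0,0,0,0,0.86],[0,0,0,0,0,0.86],[0,0,0,0,0,0.86],[0,0,0,0,0,0.86],[0,0,0,0,0,0.86],[0,0,0,0,0,0.86],[0,0,0,0,0,0],[0,0,0,0,0,0]]]' -0.1 >/dev/null
python3 go.py 0.485 0.241 0.15 -0.785
```

```text
t 15.1 pos [0.6034 0.0361 0.2838] head -0.7788 zaxis [-0.0022  0.     -1.    ] F [-0.1   0.22 -0.28] gap 0.0522 grip 0.0
units [ 1.257 -4.56   2.681] rows>= 5.4
turn z 0.041
level [-0.01  0.01  0.  ]
```

```bash

python3 -m creep '[[[0.125,-0.45,0,0,0,0],[0.125,-0.45,0,0,0,0],[0.125,-0.45,0,0,0,0],[0.125,-0.45,0.2,0,0,0],[0.125,-0.45,0.4,0,0,0],[0.125,-0.45,0.4,0,0,0],[0.125,-0.45,0.4,0,0,0],[0.125,-0.45,0.4,0,0,0],[0.125,-0.45,0.4,0,0,0],[0.125,-0.45,0.4,0,0,0],[0,0,0,0,0,0],[0,0,0,0,0,0]]]' >/dev/null
python3 - <<'E'
from cell import *
import cv2,numpy as np
c=camera("wrist");s=read_state();print(s["position"].round(4))
im=c["pixels"].copy();cv2.imwrite("pics/w5.png",im[:,:,::-1])
for X in([.4853,.241,.004],[.4853,.241,.03],s["position"]):
    p=c["intrinsics"]@(c["R"]@np.array(X)+c["t"]);print((p/p[2])[:2].round(1))
E
python3 go.py 0.485 0.241 0.08 -0.785
```

```text
[0.4888 0.2387 0.1558]
[251.  179.3]
[250.8 185.1]
[254.7 234.7]
t 16.35 pos [0.4888 0.2387 0.1558] head -0.7804 zaxis [ 1.e-03 -1.e-04 -1.e+00] F [-0.24 -0.37  1.19] gap 0.0525 grip 0.0
units [-0.022 -0.087  1.516] rows>= 1.5
turn z 0.03
level [ 0.005 -0.004  0.   ]
```

View pics/w5.png

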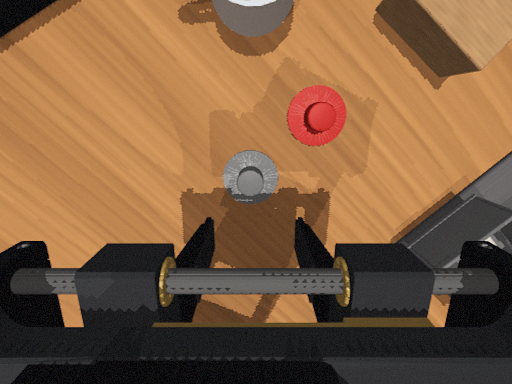

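The grey cap is at (250,178) with its knob at (250,182), matching the prediction within 2 mm. The red one at (317,115) is left aside. I'll descend and grip.

```bash

python3 -m creep '[[[-0.01,-0.045,0.3,0,0,0],[-0.01,-0.045,0.3,0,0,0],[0,0,0.4,0,0,0],[0,0,0.4,0,0,0],[0,0,0.4,0,0,0],[0,0,0.4,0,0,0],[0,0,0.3,0,0,0],[0,0,0.2,0,0,0],[0,0,0.15,0,0,0],[0,0,0,0,0,0],[0,0,0,0,0,0]]]' >/dev/null
python3 go.py 0.485 0.241 0.007
```

```text
t 17.45 pos [0.4848 0.2416 0.0132] head -0.7815 zaxis [ 1.e-03  3.e-04 -1.e+00] F [-0.57  0.06  0.73] gap 0.0525 grip 0.0
units [-0.006  0.011  0.124] rows>= 0.1
level [ 0.003 -0.006  0.   ]
```

```bash

python3 -m creep '[[[0,0,0.06,0,0,0],[0,0,0.06,0,0,0],[0,0,0,0,0,0],[0,0,0,0,0,0]]]' >/dev/null
python3 go.py 0.485 0.241 0.007
python3 -m creep '[[[0,0,0,0,0,0],[0,0,0,0,0,0],[0,0,0,0,0,0],[0,0,0,0,0,0],[0,0,0,0,0,0],[0,0,0,0,0,0],[0,0,0,0,0,0],[0,0,0,0,0,0]]]' 1 40
python3 -m creep '[[[0,0,-0.2,0,0,0],[0,0,-0.3,0,0,0],[0,0,-0.4,0,0,0],[0,0,-0.5,0,0,0],[0,0,-0.5,0,0,0],[0,0,-0.5,0,0,0],[0,0,-0.5,0,0,0],[0,0,-0.5,0,0,0],[0,0,-0.5,0,0,0],[0,0,-0.5,0,0,0],[0,0,-0.4,0,0,0],[0,0,-0.2,0,0,0]]]' 
python3 go.py 0.578 0.006 0.26
```

```text
t 17.85 pos [0.4843 0.2415 0.0067] head -0.7815 zaxis [ 1.e-04  1.e-04 -1.e+00] F [-0.26  0.48 -0.07] gap 0.0527 grip 0.0
units [ 0.003  0.017 -0.005] rows>= 0.0
level [ 0.    -0.001  0.   ]
clock: 18.65
position: [0.4843, 0.2415, 0.0067]
orientation: [0.923, 0.384, 0.0, 0.0]
ft_force: [-0.1, -0.6, 1.2]
finger_gap: 0.0296
grip_force: 40.0
clock: 19.85
position: [0.4851, 0.2418, 0.2607]
orientation: [0.923, 0.384, 0.003, 0.0]
ft_force: [0.8, -0.4, 0.3]
finger_gap: 0.0296
grip_force: 40.0
t 19.85 pos [0.4851 0.2418 0.2607] head -0.7815 zaxis [ 0.0049  0.0019 -1.    ] F [ 0.85 -0.37  0.29] gap 0.0296 grip 40.0
units [-2.039  4.64   0.013] rows>= 5.1
level [ 0.015 -0.032  0.   ]
```

```bash

python3 -m creep '[[[-0.1,0.2,0,0,0,0],[-0.2,0.5,0,0,0,0],[-0.25,0.55,0,0,0,0],[-0.25,0.55,0,0,0,0],[-0.25,0.55,0,0,0,0],[-0.25,0.55,0,0,0,0],[-0.25,0.55,0,0,0,0],[-0.2,0.5,0,0,0,0],[-0.2,0.45,0,0,0,0],[-0.1,0.25,0,0,0,0],[0,0,0,0,0,0],[0,0,0,0,0,0]]]' >/dev/null
python3 go.py 0.578 0.006 0.245
python3 - <<'E'
from cell import *
import cv2,numpy as np
S=camera("scene");W=camera("top");s=read_state();P=s["position"]
def pr(c,X):
    p=c["intrinsics"]@(c["R"]@np.array(X)+c["t"]);return (p/p[2])[:2]
for n,c in(("scene",S),("top",W)):
    print(n,"seat",pr(c,[.578,.0061,.203]).round(1),"studtop",pr(c,[.578,.0061,.222]).round(1),"cap under",pr(c,P-[0,0,.0067]).round(1))
o=pr(S,P); u,v=(int(o[0])-30,int(o[1])-30); print("scene crop",u,v)
a=cv2.resize(S["pixels"][v:v+60,u:u+60],(400,400),interpolation=cv2.INTER_CUBIC)
o=pr(W,P); u,v=(int(o[0])-30,int(o[1])-30); print("top crop",u,v)
b=cv2.resize(W["pixels"][v:v+60,u:u+60],(400,400),interpolation=cv2.INTER_CUBIC)
cv2.imwrite("pics/s6.png",np.hstack([a,b])[:,:,::-1])
E
```

```text
t 21.05 pos [0.5766 0.0051 0.2559] head -0.7818 zaxis [-1.5e-03  6.0e-04 -1.0e+00] F [ 0.88  0.22 -0.99] gap 0.0294 grip 40.0
units [0.032 0.007 0.218] rows>= 0.2
level [-0.01   0.004  0.   ]
scene seat [248.9 174.2] studtop [248.8 169.6] cap under [248.5 162.3]
top seat [253.9 191.1] studtop [254.  190.2] cap under [254.2 189.2]
scene crop 218 130
top crop 224 158
```

View pics/s6.png

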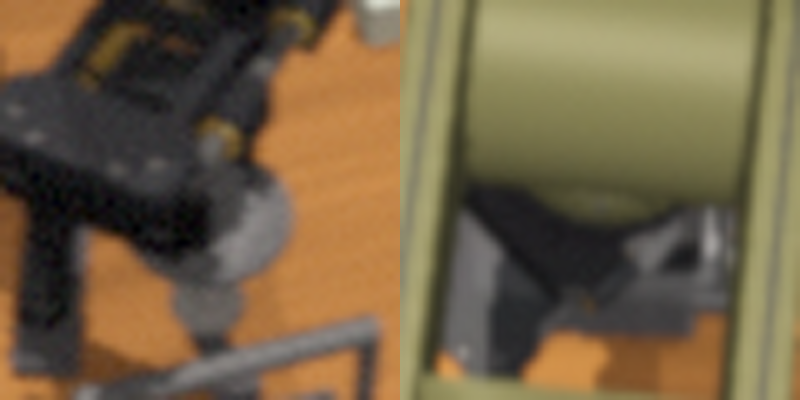

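The flange's right edge (293) and bottom edge (285) match the predicted cap centre, and the collar centre is at (207,300), so the two are aligned within about 2 mm. I'll descend.

```bash

python3 -m creep '[[[0.016,0.004,0.1,0,0,0],[0.016,0.003,0.1,0,0,0],[0,0,0.1,0,0,0],[0,0,0.1,0,0,0],[0,0,0.1,0,0,0],[0,0,0.08,0,0,0],[0,0,0.05,0,0,0],[0,0,0,0,0,0],[0,0,0,0,0,0]]]' >/dev/null
python3 go.py 0.578 0.006 0.2097
```

```text
t 22.05 pos [0.5786 0.0058 0.2253] head -0.7815 zaxis [ 2.e-04 -0.e+00 -1.e+00] F [-0.56 -0.06 -0.4 ] gap 0.0298 grip 40.0
units [-0.005 -0.012  0.311] rows>= 0.3
level [ 0.001 -0.001  0.   ]
```

```bash

python3 -m creep '[[[0,0,0.04,0,0,0],[0,0,0.04,0,0,0],[0,0,0.03,0,0,0],[0,0,0,0,0,0]]]' >/dev/null
python3 go.py 0.578 0.006 0.2097
python3 -m creep '[[[0,0,0.03,0,0,0],[0,0,0.03,0,0,0],[0,0,0.03,0,0,0],[0,0,0,0,0,0]]]' >/dev/null
python3 go.py 0.578 0.006 0.2097
```

```text
t 22.45 pos [0.5783 0.0056 0.2204] head -0.7816 zaxis [-2.e-04 -5.e-04 -1.e+00] F [-2.7  -1.58  3.21] gap 0.0297 grip 40.0
units [ 0.001 -0.011  0.213] rows>= 0.2
level [ 0.002  0.003 -0.   ]
t 22.85 pos [0.5781 0.0056 0.2153] head -0.7815 zaxis [-7.e-04 -4.e-04 -1.e+00] F [-3.1  -1.48  0.23] gap 0.03 grip 40.0
units [ 0.004 -0.007  0.112] rows>= 0.1
level [-0.002  0.005  0.   ]
```

```bash

python3 -m creep '[[[-0.02,-0.007,0.03,0,0,0],[0,0,0.03,0,0,0],[0,0,0.03,0,0,0],[0,0,0.02,0,0,0],[0,0,0,0,0,0],[0,0,0,0,0,0]]]' >/dev/null
python3 go.py 0.578 0.006 0.2097
```

```text
t 23.45 pos [0.5778 0.0055 0.2098] head -0.7815 zaxis [ 8.e-04  2.e-04 -1.e+00] F [0.37 0.32 0.76] gap 0.0295 grip 40.0
units [ 0.01  -0.006  0.001] rows>= 0.0
level [ 0.003 -0.005  0.   ]
```

Nearly home, with side force gone. Now the firm push.

```bash

python3 -m creep '[[[0,0,0.03,0,0,0],[0,0,0.03,0,0,0],[0,0,0.02,0,0,0],[0,0,0,0,0,0],[0,0,0,0,0,0],[0,0,0,0,0,0]]]' >/dev/null
python3 go.py 0.578 0.006 0.2097
```

```text
t 24.05 pos [0.5779 0.0055 0.2097] head -0.7814 zaxis [ 1.9e-03  1.0e-04 -1.0e+00] F [-8.31  1.01 13.98] gap 0.0296 grip 40.0
units [ 0.008 -0.006 -0.001] rows>= 0.0
level [ 0.008 -0.009  0.   ]
```

```bash

python3 -m creep '[[[0,0,0,0,0,0],[0,0,0,0,0,0],[0,0,0,0,0,0],[0,0,0,0,0,0],[0,0,0,0,0,0],[0,0,0,0,0,0],[0,0,0,0,0,0],[0,0,0,0,0,0]]]' >/dev/null
python3 go.py 0.578 0.006 0.2097
```

```text
t 24.85 pos [0.5779 0.0055 0.2097] head -0.7813 zaxis [ 0.0019  0.     -1.    ] F [-7.78  1.23 13.9 ] gap 0.0295 grip 40.0
units [ 0.008 -0.006 -0.001] rows>= 0.0
level [ 0.009 -0.009  0.   ]
```

```bash
python3 -c "
from cell import *
print(close_job())"
```

```text
the job is handed in; nothing more can be done
None
```

I handed the job in at about 25 s: the tote hangs on the arm between stud and back stop, released, and the cap is snapped home and held with a steady 14 N push. The cap's final height matched home on the collar; I took no picture after the press, so the final state rests on pose and force readings, and no verdict came back.

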